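Clear the reader's stop, then hold the sample paddle in its slot

ROBOT

A 7-joint arm with a two-finger parallel gripper is mounted at the origin on a cart in front of the work surface, level with it; the furniture and walls round the work are solid. World frame = base frame: x ahead of the robot, y to its left, z up, the work surface at z = 0. Lengths are in mm, angles in rad, forces in N, time in s.
With the tool pointing down it reaches from about 425 to 950 mm from the base axis. Payload 16.7 kg.
Tool frame: the origin (TCP) lies between the finger pads; the fingertips stand 11 mm ahead of it and the grasp point (between the pads) lies 8 mm behind it; z points along the fingers, y is the line along which they close (so a half turn about z gives the same grasp; the last joint's range is limited). The gripper opens to 94 mm and grips with 3 to 60 N. Pads are 16 mm wide; open, the fingers measure 119 mm over their backs; the gripper's body (75 mm by 177 mm) begins 78 mm behind the grasp point.
Start: joints at [1.052, 0.426, 0.074, 1.606, -0.034, 1.111, -0.067], TCP at [243.302, -629.587, 216.467] pointing down, gripper open.
Joint ranges: [-2.85, 2.85], [-0.5, 2.14], [-1.23, 1.37], [0.21, 2.46], [-1.02, 4.16], [0.16, 2.05], [-2.73, 2.73]. Speed limits (rad/s): [1.89, 1.89, 2.39, 2.39, 3.01, 3.01, 3.01].

INTERFACE

Orientations are given as [roll, pitch, yaw] about the fixed x, y, z axes, in that order (R = Rz(yaw) Ry(pitch) Rx(roll)).
In Python, from workcell import arm, optics, workorder, finder gives the robot as it stands.
- The arm moves only by the tool jog_arm, never from a script. Its argument "motion" is a list of rows, each a list of 7 numbers: the shift along the tool's x, y, z in cm, then the turn, a rotation vector about the tool's x, y, z in degrees, then the opening, from -1 (shut) to 1 (fully open). A call has 1 to 20 rows; each row shifts and turns the commanded pose from where the row before left it, along the tool's axes as they then stand; what a row does not reach is not made up. A row lasts 1/8 s, in which the tool goes at most 62.5 mm and 10.7 degrees, less where a joint would pass 70% of its speed; a pose out of reach is approached as far as the arm can. A call with a gripper value outside its range is refused whole. The fingers move at their own pace and stop on an object; the grip force is fixed at half the most. Time passes only in rows, so rows that do not move let the fingers close. It gives the time, the measured TCP pose, the force, the opening and the grip force at its end, in the units of the state.
- arm.get_state(): the state, without advancing time (a new reading comes with each control period).
- optics.snapshot(name): name is "scene" or "top" or "wrist"; returns the picture (480x640x3 uint8, blue, green, red); there is no depth.
- optics.camera_info(name): a dict with "fx", "fy", "cx", "cy" (pixels), "cam_to_world" (4x4, takes a point from camera to world coordinates). Camera axes: x right, y up, looking along -z (the intrinsics and any distortion apply to the point x, -y, -z); pixel columns grow to the right and rows downward; lengths in mm; the calibration is good to about 2 mm. A picture is of the moment at which its call begins: read the wrist's pose just before it. camera_info takes no time and is no camera call; for the wrist camera it gives the pose at the moment of the call.
- workorder.finish_job(): hands the job in; it is judged then, once.
Trained networks look in the newest picture that a camera, given by its name, has taken for a name from the list of things; names that differ only in an ending like _2 or _b are one class to them, and where a whole thing is asked for, a point or a joint stands for the part that bears it (a point fixed in the world has none). Each returns a list of dicts, best first, with "score" (0 to 1); they miss things now and then, are a little off and sometimes report something else, mostly with a low value. They report only what shows in the picture. A call takes as long as a camera call.
- finder.find_in(name, camera): "rect" ([left, top, right, bottom] in pixels, round what is visible of it).
- finder.tip_of(name, camera): "point" ([column, row] in pixels: a listed point, or the origin of a listed thing).
The state is a dict: "t": time; "joint_positions": joint angles; "qd": joint speeds; "joint_torque": joint torques, N m; "tool_pos": TCP position; "eef_rot": TCP orientation; "wrist_force": force on the tool from outside, world axes, zero at the start; "moment": the same for the moment, N m; "grip_width": finger opening in mm; "finger_force": force on a finger pad.
Only numpy, scipy, OpenCV 4.12 (cv2) and the standard library are available. Lean on these libraries where they do the work, as an engineer would, in place of code of your own. Each camera call takes 0.05 s, during which the arm holds its last target. There are 200 camera calls.

TASK

Clear the stop of the sample reader: press the mushroom head on the small stop station fully down and let it spring up, then turn it clockwise (seen from above) by its bar to the end of its travel. Then take the sample paddle out of its stand, lower it upright through the slot in the reader's top until the dark line round the blade is level with the top of the reader, and finish while still holding it there in the gripper: do not let go, and leave the clutter on the worktop where it is.

Things in the scene. Friction and masses are not known exactly. Their poses are not given: they have to be found in the camera images.
- stop_bar_top (a point): Centre of the top face of the grip bar on the black mushroom head of the stop station (grey box 70 x 70 x 44 mm, fixed to the worktop). The bar is 36 mm long (this point's x axis), 12 mm wide (y axis) and 20 mm high, on a head 44 mm across; the point is 87 mm above the worktop when the head is up and turns and sinks with the head. The head turns about the vertical through this point.
- stop_press (a joint): how far the mushroom head is pressed down, m: 0 up, 0.006 fully down. A spring returns it: 2 N starts it, 5 N holds it fully down. It does not latch.
- stop_turn (a joint): turn of the mushroom head, rad: grows clockwise seen from above, from 0 to the end stop at 1.05; it stays where it is left (friction about 0.04 N m). At the start it is between 0 and 0.2.
- paddle_head (a point): Centre of the grip head of the sample paddle, which is loose and stands upright in the stand. Head: grey block 14 mm (x axis) x 36 mm (y axis) x 30 mm high, 90 to 120 mm above the tip; this point is 105 mm above the tip. Below the head hangs an aluminium blade 6 mm (x) x 24 mm (y) x 90 mm long, slightly tapered at the tip. z axis up along the paddle; weighs about 0.09 kg. The two faces are alike (a half turn about z makes no difference).
- paddle_mark (a point): Centre of the blade at the dark line round it, 45 mm above the tip and 60 mm below paddle_head
- paddle_tip (a point): Lower end of the blade, on its centre line
- paddle: The paddle as a whole; origin at the lower end of the blade, axes as for paddle_head
- stand: Grey storage stand, block 55 x 70 x 60 mm high, fixed; origin at the centre of its underside. A slot 10 mm (x) x 28 mm (y), 55 mm deep, holds the paddle's blade loosely, head 35 mm clear above it.
- reader: White sample reader, a hollow case 114 x 114 x 100 mm high with a clear window in its front (-x) side and an aluminium guard as its top, fixed; origin at the centre of its underside.
- reader_slot (a point): Centre of the slot through the guard, at the level of the guard's top, 100 mm above the worktop. The slot is 8 mm (x axis) x 26 mm (y axis), 2 mm more than the blade each way, with its mouth flared 3 mm; the guard is 8 mm thick; below it the case is empty down to 76 mm under this point. The blade passes with its 24 mm side along y.
- hex_key_set: Bystander: orange hex key set 30 x 100 x 20 mm, near the front right of the worktop
- clamp_fitting: Bystander: grey ring clamp fitting 55 x 67 x 12 mm, behind and to the right of the reader
- marker: Bystander: marker pen 16 x 132 x 18 mm, lying behind and to the left of the reader

How it is judged:
By the outcome, as a careful person would: the job done as asked, in the order asked, and still so for the second after the job is handed in, while the arm keeps its last pose, push and grip.
It also fails if it takes over 64 s, if anything falls off the work surface, if the arm or the gripper's body presses on something with over 40 N, if the wrist force passes 120 N, or if a joint passes its speed limit or range.

## Working session

There is one attempt and no reset: what is moved stays moved. The work goes in short steps, Python scripts to look and compute and a tool call to move; the robot and the scene stay as the last step left them, time stands still between calls to the robot, and variables do not carry over. Pictures are saved under pics/ and viewed, at most 10 in all, crops included, and the job is handed in when it is done.

Besides the shell and the picture viewer there is one more tool, called by a JSON object that holds its "name" and its "arguments". jog_arm: Moves the arm, as the interface text tells. Its arguments: {"type":"object","properties":{"motion":{"type":"array","items":{"type":"array","items":{"type":"number"}}}},"required":["motion"]}

```bash
mkdir -p pics
cat > h.py <<'E'
import numpy as np, cv2
from scipy.spatial.transform import Rotation as R
from workcell import arm, optics, workorder, finder
def ray(cam,uv,info=None):
    i=info or optics.camera_info(cam); M=np.array(i["cam_to_world"])
    d=np.array([(uv[0]-i["cx"])/i["fx"],-(uv[1]-i["cy"])/i["fy"],-1.])
    return M[:3,3],M[:3,:3]@d
def at_z(cam,uv,z,info=None):
    o,d=ray(cam,uv,info); return o+d*(z-o[2])/d[2]
def proj(cam,p,info=None):
    i=info or optics.camera_info(cam); M=np.array(i["cam_to_world"])
    c=M[:3,:3].T@(np.array(p,float)-M[:3,3]); return np.array([i["cx"]+i["fx"]*c[0]/-c[2], i["cy"]-i["fy"]*c[1]/-c[2]])
E
python3 - <<'E'
from h import *
np.set_printoptions(precision=3,suppress=True)
print(arm.get_state())
for c in ["scene","top"]:
    im=optics.snapshot(c); cv2.imwrite(f"pics/{c}0.png",im); i=optics.camera_info(c); print(c,i)
    for n,z in [("stop_bar_top",87),("paddle_head",110),("paddle_tip",5),("stand",0),("reader",0),("reader_slot",100)]:
        r=finder.tip_of(n,c)[:2]
        for q in r: print(n,q["score"],np.round(q["point"]),at_z(c,q["point"],z))
        q=finder.find_in(n,c)[:1]; print("   ",q)
E
```

```text
{'t': 0.0, 'joint_positions': array([ 1.052,  0.427,  0.074,  1.607, -0.034,  1.111, -0.067]), 'qd': array([ 0.002,  0.001, -0.001, -0.   ,  0.   ,  0.   , -0.002]), 'joint_torque': array([  0.001, -93.581,   3.667, -45.418,  -0.049,   0.021,   0.   ]), 'tool_pos': array([ 243.163, -629.228,  215.773]), 'eef_rot': array([-3.14 ,  0.   ,  0.369]), 'wrist_force': array([-0.51 , -0.291,  0.371]), 'moment': array([-0.008, -0.053,  0.028]), 'finger_force': 0.0, 'grip_width': 93.6254577290411}
scene {'fx': 434.57946420415914, 'fy': 434.57946420415914, 'cx': 315.86481817386675, 'cy': 241.5403792653048, 'cam_to_world': array([[ -0.699,   0.561,  -0.444, 155.5  ],
       [ -0.715,  -0.563,   0.414, 154.506],
       [ -0.018,   0.607,   0.795, 768.553],
       [  0.   ,   0.   ,   0.   ,   1.   ]])}
stop_bar_top 0.59 [268. 313.] [483.006 -30.828  87.   ]
    [{'rect': [258.9, 306.9, 279.5, 331.0], 'score': 0.76}]
paddle_head 0.69 [410. 190.] [ 481.732 -423.054  110.   ]
    [{'rect': [405.5, 180.3, 425.3, 213.5], 'score': 0.79}]
paddle_tip 0.16 [412. 190.] [ 529.076 -516.936    5.   ]
    [{'r
[... 539 characters left out ...]
0.066, -134.453],
       [   0.069,    0.15 ,    0.986, 1040.118],
       [   0.   ,    0.   ,    0.   ,    1.   ]])}
stop_bar_top 0.97 [222. 257.] [483.419 -32.813  87.   ]
    [{'rect': [212.8, 244.5, 236.7, 269.0], 'score': 0.72}]
paddle_head 0.54 [446. 266.] [ 472.163 -422.783  110.   ]
    [{'rect': [430.8, 265.1, 459.9, 273.6], 'score': 0.7}]
    []
stand 0.77 [434. 271.] [ 474.931 -433.101    0.   ]
    [{'rect': [416.5, 255.8, 461.1, 293.8], 'score': 0.91}]
reader 0.67 [333. 229.] [ 552.037 -235.381    0.   ]
    [{'rect': [296.2, 229.2, 361.5, 266.6], 'score': 0.62}]
reader_slot 0.92 [338. 219.] [ 552.632 -234.721  100.   ]
    [{'rect': [299.5, 228.6, 363.0, 264.6], 'score': 0.59}]
```

Run:
```python
import cv2,numpy as np
a=cv2.imread("pics/top0.png")[180:320,180:480]
b=cv2.imread("pics/scene0.png")[160:360,220:460]
a=cv2.resize(a,None,fx=2.6,fy=2.6,interpolation=2)[:,:780]
cv2.imwrite("pics/c0.png",a); cv2.imwrite("pics/c1.png",cv2.resize(b,None,fx=2.5,fy=2.5,interpolation=2))
```

```text
(no output)
```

View pics/c0.png

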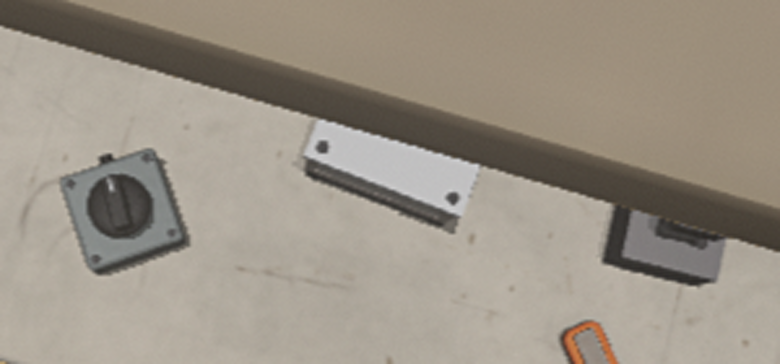

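View pics/c1.png

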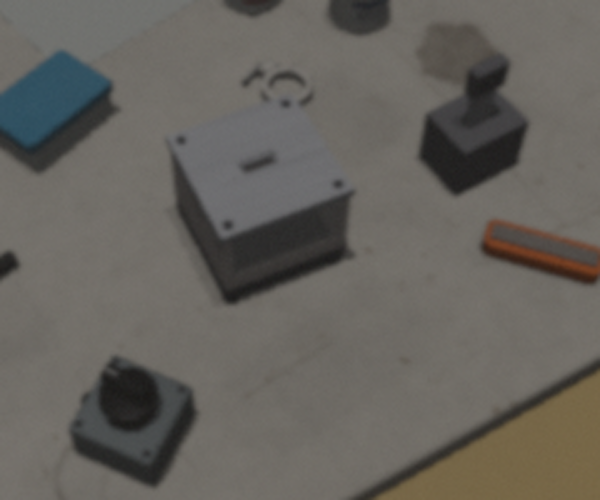

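The top view shows the stop station at (223,257), with a shelf edge hiding the slot and most of the stand. The scene view shows the reader slot at about (323,224), the paddle at (413,195) and the stop at (270,315). I'll view both full frames to see where the shelf is.

Run:
```python
import cv2,numpy as np
from h import *
w=optics.snapshot("wrist")
a=cv2.imread("pics/top0.png");b=cv2.imread("pics/scene0.png")
s=lambda i:cv2.resize(i,(400,300),interpolation=cv2.INTER_AREA)
cv2.imwrite("pics/full.png",np.vstack([np.hstack([s(a),s(b)]),np.hstack([s(w),s(w)*0])]))
i=optics.camera_info("wrist"); M=np.array(i["cam_to_world"]); st=arm.get_state()
T=R.from_euler("xyz",st["eef_rot"]).as_matrix()
print(i["fx"],T.T@(M[:3,3]-st["tool_pos"]), (T.T@M[:3,:3]).round(2))
```

```text
409.94754024769344 [  68.87596954    0.85644425 -167.53522095] [[ 0.    0.97  0.24]
 [ 1.   -0.   -0.  ]
 [-0.    0.24 -0.97]]
```

View pics/full.png

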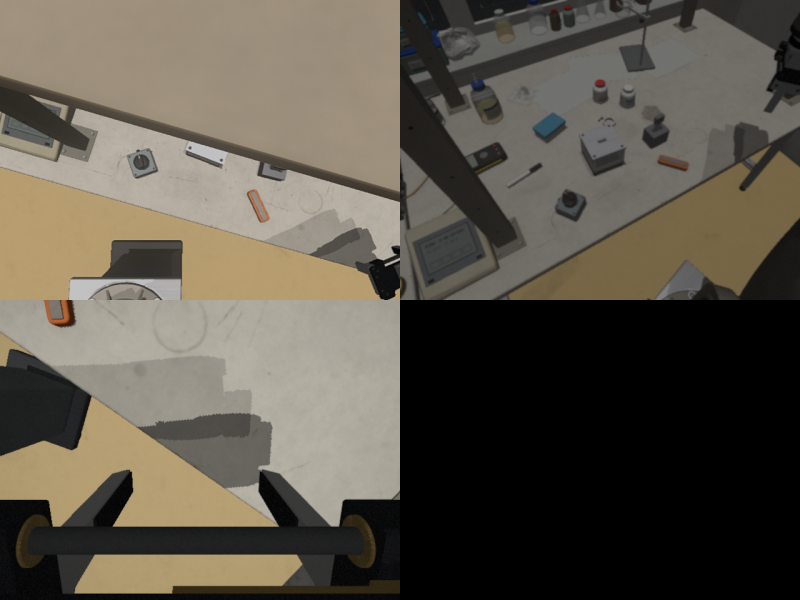

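The shelf sits over the back of the bench on posts, with the near-left post at about scene (168,384). I'll estimate the shelf height from the post, and the object yaws from edges.

Run:
```python
from h import *
np.set_printoptions(precision=1,suppress=True)
b=at_z("scene",(185,370),0); print("post base scene",b, "top",at_z("top",(140,225),0))
# edge of shelf at heights
for h in [300,400,500,600,700]:
    print(h,at_z("top",(0,130),h),at_z("top",(640,305),h), "postpix",proj("top",[b[0],b[1],h]),proj("scene",[b[0],b[1],h]))
print("bench edge",at_z("top",(0,262),0),at_z("top",(560,420),0))
# reader top corners / front edge in top view
f=lambda p:(180+p[0]/2.6,180+p[1]/2.6)
g=lambda p:(220+p[0]/2.5,160+p[1]/2.5)
def yaw(a,b): d=b-a; return np.degrees(np.arctan2(d[1],d[0])),np.linalg.norm(d[:2])
print("reader front edge top", at_z("top",f((305,157)),100),at_z("top",f((462,215)),100),yaw(at_z("top",f((462,215)),100),at_z("top",f((305,157)),100)))
C=[at_z("scene",g(p),100) for p in [(172,140),(290,104),(350,190),(222,236)]]
print("reader top scene",np.array(C),np.mean(C,0),[yaw(C[k],C[(k+1)%4]) for k in range(4)])
print("slot",at_z("scene",g((258,161)),100), yaw(at_z("scene",g((241,166)),100),at_z("scene",g((275,155)),100)))
print("stop bar",at_z("top",f((118,203)),87),yaw(at_z("top",f((125,228)),87),at_z("top",f((110,180)),87)), "box",yaw(at_z("top",f((98,270)),44),at_z("top",f((63,180)),44)))
S=[at_z("scene",g(p),60) for p in [(425,112),(487,78),(525,122),(462,152)]]
print("stand",np.array(S),np.mean(S,0),[yaw(S[k],S[(k+1)%4]) for k in range(4)])
```

```text
post base scene [542.9 128.9   0. ] top [550.8 132.8   0. ]
300 [626.1 250.7 300. ] [ 403.3 -641.3  300. ] postpix [ 86.9 192.2] [124.7 282.6]
400 [592.  198.6 400. ] [ 399.3 -572.8  400. ] postpix [ 57.3 172.3] [ 91.1 234. ]
500 [557.9 146.6 500. ] [ 395.3 -504.4  500. ] postpix [ 16.9 145.1] [ 44.1 166. ]
600 [523.8  94.6 600. ] [ 391.3 -435.9  600. ] postpix [-41.5 105.8] [-26.6  63.7]
700 [489.6  42.5 700. ] [ 387.3 -367.4  700. ] postpix [-133.4   43.9] [-144.6 -107.2]
bench edge [475. 382.   0.] [ 195.9 -671.1    0. ]
reader front edge top [ 513.5 -163.2  100. ] [ 476.7 -269.3  100. ] (np.float64(70.85332870137368), np.float64(112.33436807357303))
reader top scene [[ 614.5 -200.6  100. ]
 [ 574.  -296.4  100. ]
 [ 477.6 -264.1  100. ]
 [ 516.5 -163.   100. ]] [ 545.6 -231.   100. ] [(np.float64(-112.90417485046044), np.float64(104.00612913156506)), (np.float64(161.4660507604638), np.float64(101.62196628078557)), (np.float64(69.00422837741263), np.float64(108.33414721270586)), (np.float64(-21.007050360692674), np.float64(104.9917650893733))]
slot [ 549.3 -234.2  100. ] (np.float64(-112.34627060885853), np.float64(29.390927123077816))
stop bar [481.3 -38.9  87. ] (np.float64(19.235694202492166), np.float64(34.02023157892316)) box (np.float64(23.234745668650323), np.float64(67.98705478279435))
stand [[ 508.8 -399.6   60. ]
 [ 495.8 -470.1   60. ]
 [ 440.1 -451.3   60. ]
 [ 457.3 -386.4   60. ]] [ 475.5 -426.8   60. ] [(np.float64(-100.4247750766342), np.float64(71.71011022721873)), (np.float64(161.36331887784237), np.float64(58.79918596543577)), (np.float64(75.14328002273156), np.float64(67.15502770304886)), (np.float64(-14.35600024147992), np.float64(53.13190954088848))]
```

{"name": "jog_arm", "arguments": {"motion": [[2.73,-2.92,0.16,0,0,0,1],[2.73,-2.92,0.16,0,0,0,1],[2.73,-2.92,0.16,0,0,0,1],[2.73,-2.92,0.16,0,0,0,1],[2.73,-2.92,0.16,0,0,0,1],[2.73,-2.92,0.16,0,0,0,1],[2.73,-2.92,0.16,0,0,0,1],[2.73,-2.92,0.16,0,0,0,1],[2.73,-2.92,0.16,0,0,0,1],[2.73,-2.92,0.16,0,0,0,1],[2.73,-2.92,0.16,0,0,0,1],[2.73,-2.92,0.16,0,0,0,1],[2.73,-2.92,0.16,0,0,0,1],[2.73,-2.92,0.16,0,0,0,1],[2.73,-2.92,0.16,0,0,0,1],[2.73,-2.92,0.16,0,0,0,1],[0,0,0,0,0,0,-1],[0,0,0,0,0,0,-1]]}}

```text
t: 3.6
tool_pos: [482.1, -36.9, 190.9]
eef_rot: [3.141, 0.0, 0.369]
wrist_force: [0.1, -0.9, 0.3]
grip_width: 77.5
finger_force: 0.0
```

```bash
cat >> h.py <<'E'
def togo(p,yawdeg,st=None):
    "tool-frame cm to world point p, and turn about tool z in deg to yaw"
    st=st or arm.get_state(); T=R.from_euler("xyz",st["eef_rot"]).as_matrix()
    d=T.T@(np.array(p,float)-st["tool_pos"])/10; 
    rv=(R.from_matrix(T).inv()*R.from_euler("xyz",[180,0,yawdeg],degrees=True)).as_rotvec(degrees=True)
    return d.round(2),rv.round(1)
def show(): 
    st=arm.get_state(); print({k:np.round(st[k],3) for k in ["t","joint_positions","tool_pos","eef_rot","wrist_force","moment","grip_width","finger_force"]})
def look(name):
    i=optics.camera_info("wrist"); im=optics.snapshot("wrist"); cv2.imwrite(f"pics/{name}.png",im); return i,im
E
python3 - <<'E'
from h import *
show(); i,im=look("w1")
q=finder.tip_of("stop_bar_top","wrist"); print(q[:2]); print(finder.find_in("stop_bar_top","wrist")[:1])
if q: print(at_z("wrist",q[0]["point"],87,i))
E
```

```text
{'t': np.float64(3.6), 'joint_positions': array([ 0.266,  0.161, -0.354,  2.033,  0.068,  0.958, -1.326]), 'tool_pos': array([482.121, -36.887, 190.878]), 'eef_rot': array([3.141, 0.   , 0.369]), 'wrist_force': array([ 0.064, -0.866,  0.333]), 'moment': array([ 0.006,  0.039, -0.002]), 'grip_width': np.float64(77.486), 'finger_force': np.float64(0.0)}
[{'point': [314.3, 237.6], 'score': 0.75}]
[{'rect': [284.3, 198.9, 343.9, 263.5], 'score': 0.59}]
[484.78314129 -38.07944818  87.        ]
```

View pics/w1.png

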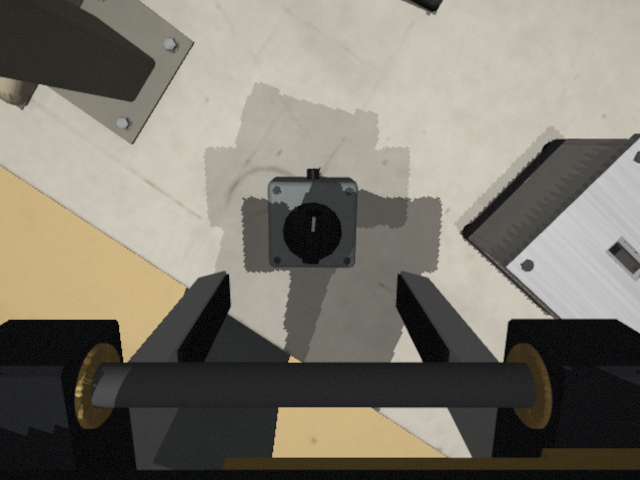

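The bar sits at about (313,233) in the wrist view, nearly aligned with the tool. The reader slot also shows at (626,257).

{"name": "jog_arm", "arguments": {"motion": [[0.19,0.19,0,0,0,0,-1],[0,0,0,0,0,0,-1],[0,0,0,0,0,0,-1],[0,0,1.1,0,0,0,-1],[0,0,1.1,0,0,0,-1],[0,0,1.1,0,0,0,-1],[0,0,1.1,0,0,0,-1],[0,0,1.1,0,0,0,-1],[0,0,1.1,0,0,0,-1],[0,0,1.1,0,0,0,-1],[0,0,0.8,0,0,0,-1],[0,0,0,0,0,0,-1],[0,0,0,0,0,0,-1]]}}

```text
t: 5.38
tool_pos: [485.0, -37.4, 106.1]
eef_rot: [3.142, -0.0, 0.369]
wrist_force: [-0.5, -0.1, 0.3]
grip_width: 0.5
finger_force: 0.0
```

{"name": "jog_arm", "arguments": {"motion": [[0,0,0.2,0,0,0,-1],[0,0,0.2,0,0,0,-1],[0,0,0.2,0,0,0,-1],[0,0,0.2,0,0,0,-1],[0,0,0,0,0,0,-1]]}}

```text
t: 6.0
tool_pos: [484.8, -37.4, 97.8]
eef_rot: [-3.141, 0.0, 0.369]
wrist_force: [-0.5, 0.2, 1.4]
grip_width: 0.8
finger_force: 0.8
```

{"name": "jog_arm", "arguments": {"motion": [[0,0,0.15,0,0,0,-1],[0,0,0.15,0,0,0,-1],[0,0,0.15,0,0,0,-1],[0,0,0.1,0,0,0,-1],[0,0,0,0,0,0,-1]]}}

```text
t: 6.62
tool_pos: [484.8, -37.4, 92.4]
eef_rot: [-3.142, -0.0, 0.369]
wrist_force: [-1.7, -0.0, 4.1]
grip_width: 0.4
finger_force: 2.1
```

{"name": "jog_arm", "arguments": {"motion": [[0,0,0.08,0,0,0,-1],[0,0,0,0,0,0,-1]]}}

```text
t: 6.88
tool_pos: [485.0, -37.4, 92.1]
eef_rot: [3.141, -0.0, 0.369]
wrist_force: [-3.7, 0.3, 12.9]
grip_width: 0.3
finger_force: 6.5
```

Fully down (the force jumped to 13 N with no further travel). Next: lift, open, go down around the bar and grip.

{"name": "jog_arm", "arguments": {"motion": [[0,0,-0.4,0,0,0,-1],[0,0,-0.4,0,0,0,-1],[0,0,-1.0,0,0,0,-1],[0,0,-1.0,0,0,0,-0.2],[0,0,0,0,0,0,-0.2],[0,0,0,0,0,0,-0.2],[0,0,0,0,0,0,-0.2],[0,0,0,0,0,0,-0.2],[0,0,0,0,0,0,-0.2]]}}

```text
t: 8.0
tool_pos: [484.7, -37.4, 119.5]
eef_rot: [-3.141, 0.0, 0.369]
wrist_force: [0.5, -0.1, -0.9]
grip_width: 37.6
finger_force: 0.0
```

Run:
```python
from h import *
show(); i,im=look("w2")
q=finder.tip_of("stop_bar_top","wrist"); print(q[:2])
if q:
  p=at_z("wrist",q[0]["point"],87,i); print(p,togo([p[0],p[1],81],18))
c=im[60:420,140:500]; cv2.imwrite("pics/w2c.png",c)
```

```text
{'t': np.float64(8.0), 'joint_positions': array([ 0.248,  0.261, -0.346,  2.096,  0.122,  0.803, -1.374]), 'tool_pos': array([484.734, -37.403, 119.478]), 'eef_rot': array([-3.141,  0.   ,  0.369]), 'wrist_force': array([ 0.492, -0.146, -0.943]), 'moment': array([-0.033, -0.02 ,  0.03 ]), 'grip_width': np.float64(37.635), 'finger_force': np.float64(0.0)}
[{'point': [308.6, 273.3], 'score': 0.56}]
[485.02149579 -36.06202249  87.        ] (array([ 0.08, -0.12,  3.85]), array([-0. ,  0. ,  3.1]))
```

View pics/w2c.png

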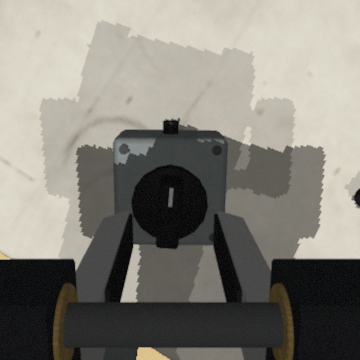

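The bar sits between the fingers, turned a few degrees clockwise from the tool. I'll descend, grip and turn.

{"name": "jog_arm", "arguments": {"motion": [[0.05,-0.08,1.0,0,0,2,-0.2],[0,0,1.0,0,0,2,-0.2],[0,0,1.0,0,0,0,-0.2],[0,0,0.8,0,0,0,-0.2],[0,0,0,0,0,0,-0.2],[0,0,0,0,0,0,-1],[0,0,0,0,0,0,-1],[0,0,0,0,0,0,-1],[0,0,0,0,0,0,-1],[0,0,0,0,0,0,-1]]}}

```text
t: 9.35
tool_pos: [484.9, -35.6, 81.7]
eef_rot: [-3.141, -0.0, 0.3]
wrist_force: [-1.2, 4.8, 1.0]
grip_width: 12.1
finger_force: 29.9
```

{"name": "jog_arm", "arguments": {"motion": [[0,0,0,0,0,6,-1],[0,0,0,0,0,6,-1],[0,0,0,0,0,6,-1],[0,0,0,0,0,6,-1],[0,0,0,0,0,6,-1],[0,0,0,0,0,6,-1],[0,0,0,0,0,6,-1],[0,0,0,0,0,4,-1],[0,0,0,0,0,0,-1]]}}

```text
t: 10.48
tool_pos: [484.6, -36.8, 81.7]
eef_rot: [3.141, 0.0, -0.504]
wrist_force: [-2.3, -3.8, 1.5]
grip_width: 11.5
finger_force: 30.0
```

```bash
python3 -c "
from h import *
show()"
```

```text
{'t': np.float64(10.475), 'joint_positions': array([ 0.079,  0.306, -0.158,  2.133,  0.073,  0.708, -2.202]), 'tool_pos': array([484.62 , -36.845,  81.652]), 'eef_rot': array([ 3.141,  0.   , -0.504]), 'wrist_force': array([-2.274, -3.831,  1.492]), 'moment': array([-0.925,  0.642, -0.033]), 'grip_width': np.float64(11.516), 'finger_force': np.float64(29.966)}
```

{"name": "jog_arm", "arguments": {"motion": [[0,0,0,0,0,3,-1],[0,0,0,0,0,3,-1],[0,0,0,0,0,2,-1],[0,0,0,0,0,2,-1],[0,0,0,0,0,0,-1]]}}

```text
t: 11.1
tool_pos: [484.4, -37.1, 81.5]
eef_rot: [3.141, 0.0, -0.678]
wrist_force: [-3.4, -5.0, 2.1]
grip_width: 11.7
finger_force: 30.0
```

```bash
python3 -c "
from h import *
show()"
```

```text
{'t': np.float64(11.1), 'joint_positions': array([ 0.049,  0.304, -0.123,  2.135,  0.057,  0.706, -2.36 ]), 'tool_pos': array([484.41 , -37.059,  81.499]), 'eef_rot': array([ 3.141,  0.   , -0.678]), 'wrist_force': array([-3.422, -5.025,  2.087]), 'moment': array([-1.308,  0.988,  0.06 ]), 'grip_width': np.float64(11.69), 'finger_force': np.float64(29.972)}
```

{"name": "jog_arm", "arguments": {"motion": [[0,0,0,0,0,2,-1],[0,0,0,0,0,2,-1],[0,0,0,0,0,0,-1]]}}

```text
t: 11.48
tool_pos: [484.4, -37.0, 81.5]
eef_rot: [3.14, 0.0, -0.747]
wrist_force: [-3.2, -4.2, 1.7]
grip_width: 11.7
finger_force: 30.5
```

```bash
python3 -c "
from h import *
show()"
```

```text
{'t': np.float64(11.475), 'joint_positions': array([ 0.037,  0.303, -0.109,  2.136,  0.051,  0.705, -2.423]), 'tool_pos': array([484.427, -37.003,  81.49 ]), 'eef_rot': array([ 3.14 ,  0.   , -0.747]), 'wrist_force': array([-3.183, -4.2  ,  1.688]), 'moment': array([-1.146,  0.941,  0.499]), 'grip_width': np.float64(11.654), 'finger_force': np.float64(30.49)}
```

0.5 N·m against 0.04 N·m of friction means it's at the end stop. Release, lift and rotate back towards the paddle.

{"name": "jog_arm", "arguments": {"motion": [[0,0,0,0,0,0,0.2],[0,0,0,0,0,0,0.2],[0,0,0,0,0,0,0.2],[0,0,-1.5,0,0,0,0.2],[0,0,-2,0,0,0,0.2],[0,0,-2,0,0,-10.5,0.2],[0,0,-2,0,0,-10.5,0.2],[0,0,-2,0,0,-10.5,0.2],[0,0,-2,0,0,-10.5,0.2],[0,0,0,0,0,-10.5,0.2],[0,0,0,0,0,-10.5,0.2],[0,0,0,0,0,-10.5,0.2],[0,0,0,0,0,-10.5,0.2],[0,0,0,0,0,-10.5,0.2],[0,0,0,0,0,-10.5,0.2],[0,0,0,0,0,-10.5,0.2],[0,0,0,0,0,0,0.2]]}}

```text
t: 13.6
tool_pos: [485.1, -36.6, 197.5]
eef_rot: [3.141, -0.0, 1.267]
wrist_force: [-0.0, 0.3, -0.2]
grip_width: 56.4
finger_force: 0.0
```

Run:
```python
from h import *
show(); i,im=look("w3"); optics.snapshot("top")
print(togo([474,-350,195],73))
im=optics.snapshot("top"); p=[220,255]
cv2.imwrite("pics/t3.png",np.hstack([cv2.resize(im[210:300,170:270],(400,360)),im[100:460,100:400]*0+cv2.resize(cv2.imread("pics/w3.png"),(300,360))]))
```

```text
{'t': np.float64(13.6), 'joint_positions': array([ 0.257,  0.157, -0.344,  2.022,  0.064,  0.972, -0.424]), 'tool_pos': array([485.073, -36.588, 197.49 ]), 'eef_rot': array([ 3.141, -0.   ,  1.267]), 'wrist_force': array([-0.042,  0.255, -0.179]), 'moment': array([ 0.015, -0.032, -0.016]), 'grip_width': np.float64(56.422), 'finger_force': np.float64(0.0)}
(array([-30.2 ,   8.45,   0.22]), array([ 0. , -0. , -0.6]))
```

View pics/t3.png

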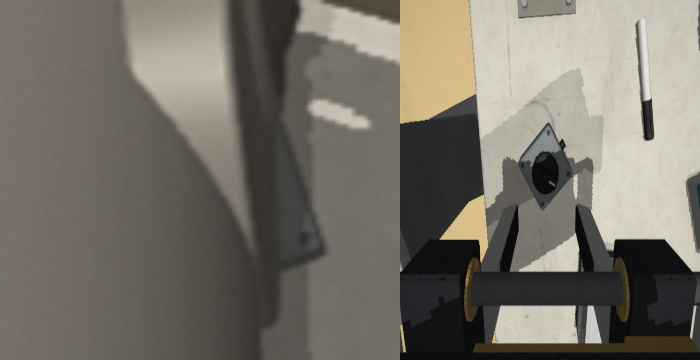

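The head has turned clearly: the pointer is now at the lower right in the wrist view. On to the stand.

{"name": "jog_arm", "arguments": {"motion": [[-3.65,1.03,0,0,0,0,0.2],[-3.65,1.03,0,0,0,0,0.2],[-3.65,1.03,0,0,0,0,0.2],[-3.65,1.03,0,0,0,0,0.2],[-3.65,1.03,0,0,0,0,0.2],[-3.65,1.03,0,0,0,0,0.2],[-3.65,1.03,0,0,0,0,0.2],[-3.65,1.03,0,0,0,0,0.2],[-3.65,1.03,0,0,0,0,0.2],[-3.65,1.03,0,0,0,0,0.2],[0,0,0,0,0,0,0.2],[0,0,0,0,0,0,0.2]]}}

```text
t: 15.25
tool_pos: [474.4, -414.9, 196.4]
eef_rot: [-3.141, -0.001, 1.266]
wrist_force: [0.3, 0.5, -0.2]
grip_width: 56.4
finger_force: 0.0
```

Run:
```python
from h import *
show(); i,im=look("w4")
for n,z in [("paddle_head",112),("reader_slot",100),("stand",0)]:
    for q in finder.tip_of(n,"wrist")[:1]: print(n,q,at_z("wrist",q["point"],z,i))
print(finder.find_in("paddle_head","wrist")[:1])
```

```text
{'t': np.float64(15.25), 'joint_positions': array([ 0.699,  0.375, -0.107,  1.724,  0.045,  1.045,  0.273]), 'tool_pos': array([ 474.424, -414.891,  196.437]), 'eef_rot': array([-3.141e+00, -1.000e-03,  1.266e+00]), 'wrist_force': array([ 0.304,  0.529, -0.169]), 'moment': array([-0.07 , -0.033,  0.016]), 'grip_width': np.float64(56.403), 'finger_force': np.float64(0.0)}
paddle_head {'point': [318.9, 265.4], 'score': 0.77} [ 474.81288236 -427.75629187  112.        ]
stand {'point': [315.9, 227.8], 'score': 0.86} [ 473.74391589 -427.35093511    0.        ]
[{'rect': [304.7, 225.9, 331.0, 299.5], 'score': 0.74}]
```

View pics/w4.png

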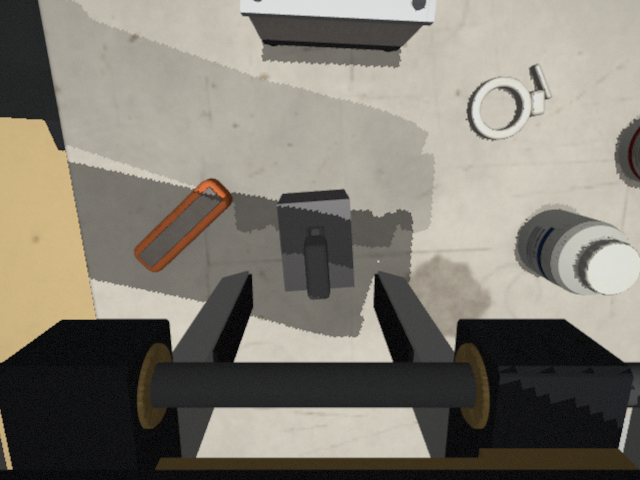

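The paddle head is at about (318,268) between the fingers, turned roughly 3° counterclockwise from the tool. I'll descend over it and grip.

{"name": "jog_arm", "arguments": {"motion": [[-0.6,0.22,0,0,0,0,0.2],[-0.63,0.21,0,0,0,-3,0.2],[0,0,1.2,0,0,0,0.2],[0,0,1.2,0,0,0,0.2],[0,0,1.2,0,0,0,0.2],[0,0,1.2,0,0,0,0.2],[0,0,1.2,0,0,0,0.2],[0,0,1.2,0,0,0,0.2],[0,0,1.2,0,0,0,0.2],[0,0,1.0,0,0,0,0.2],[0,0,0,0,0,0,0.2]]}}

```text
t: 16.88
tool_pos: [474.4, -428.4, 101.7]
eef_rot: [-3.14, -0.001, 1.32]
wrist_force: [-0.1, 0.5, 0.8]
grip_width: 56.5
finger_force: 0.0
```

Run:
```python
from h import *
show(); i,im=look("w5")
cv2.imwrite("pics/w5c.png",im[150:450,170:470])
```

```text
{'t': np.float64(16.875), 'joint_positions': array([ 0.716,  0.489, -0.109,  1.78 ,  0.066,  0.878,  0.327]), 'tool_pos': array([ 474.371, -428.374,  101.694]), 'eef_rot': array([-3.14e+00, -1.00e-03,  1.32e+00]), 'wrist_force': array([-0.058,  0.538,  0.754]), 'moment': array([-0.062,  0.001, -0.039]), 'grip_width': np.float64(56.464), 'finger_force': np.float64(0.0)}
```

View pics/w5c.png

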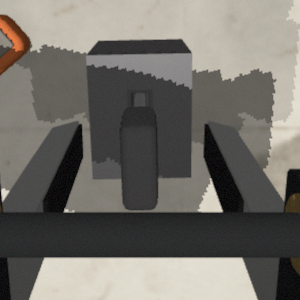

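The head is centred between the fingers. Close, then lift.

{"name": "jog_arm", "arguments": {"motion": [[0,0,0,0,0,0,-1],[0,0,0,0,0,0,-1],[0,0,0,0,0,0,-1],[0,0,0,0,0,0,-1],[0,0,0,0,0,0,-1],[0,0,0,0,0,0,-1],[0,0,0,0,0,0,-1],[0,0,0,0,0,0,-1]]}}

```text
t: 17.92
tool_pos: [474.7, -428.7, 102.6]
eef_rot: [3.142, -0.0, 1.32]
wrist_force: [-0.3, -0.6, 0.9]
grip_width: 13.9
finger_force: 30.0
```

{"name": "jog_arm", "arguments": {"motion": [[0,0,-0.5,0,0,0,-1],[0,0,-1.2,0,0,0,-1],[0,0,-1.2,0,0,0,-1],[0,0,-1.2,0,0,0,-1],[0,0,-1.2,0,0,0,-1],[0,0,-1.2,0,0,0,-1],[0,0,-1.2,0,0,0,-1],[0,0,-1.2,0,0,0,-1],[0,0,-1.2,0,0,0,-1],[0,0,-1.2,0,0,0,-1],[0,0,-0.5,0,0,0,-1],[0,0,0,0,0,0,-1]]}}

```text
t: 19.42
tool_pos: [474.8, -428.7, 220.8]
eef_rot: [3.141, 0.0, 1.32]
wrist_force: [-0.6, 0.0, -0.5]
grip_width: 13.6
finger_force: 30.0
```

Run:
```python
from h import *
show(); i,im=look("w6")
for n,z in [("reader_slot",100)]:
    for q in finder.tip_of(n,"wrist")[:2]: print(n,q,at_z("wrist",q["point"],z,i))
for c in ["wrist","scene"]:
  if c=="scene": cv2.imwrite("pics/s6.png",optics.snapshot(c))
  for n in ["paddle_head","paddle_mark","paddle_tip","reader_slot"]: print(c,n,finder.tip_of(n,c)[:1])
st=arm.get_state(); p=st["tool_pos"]
for dz in (8,-52,-97): print(proj("scene",p+[0,0,dz]),proj("wrist",p+[0,0,dz],i))
i1=np.load("x.npy") if 0 else None
```

```text
{'t': np.float64(19.425), 'joint_positions': array([ 0.72 ,  0.368, -0.112,  1.677,  0.045,  1.098,  0.344]), 'tool_pos': array([ 474.81 , -428.683,  220.824]), 'eef_rot': array([3.141, 0.   , 1.32 ]), 'wrist_force': array([-0.566,  0.026, -0.511]), 'moment': array([ 0.008, -0.091,  0.025]), 'grip_width': np.float64(13.586), 'finger_force': np.float64(29.999)}
wrist paddle_head [{'point': [314.7, 302.9], 'score': 0.62}]
wrist paddle_mark [{'point': [313.3, 261.7], 'score': 0.72}]
wrist paddle_tip [{'point': [311.7, 238.7], 'score': 0.75}]
wrist reader_slot []
scene paddle_head [{'point': [425.0, 147.1], 'score': 0.92}]
scene paddle_mark [{'point': [419.8, 166.7], 'score': 0.63}]
scene paddle_tip [{'point': [415.7, 184.2], 'score': 0.89}]
scene reader_slot [{'point': [318.2, 223.4], 'score': 0.68}]
[424.77372554 145.37326804] [311.92715714 304.5718927 ]
[419.26675759 169.10194649] [312.10298034 261.97664814]
[415.52128321 185.2406199 ] [312.18570938 241.93456087]
```

The paddle is held upright. Moving to just short of the reader slot to look from close by.

{"name": "jog_arm", "arguments": {"motion": [[1.5,0.2,0,0,0,0,-1],[2.6,0.33,0,0,0,0,-1],[2.6,0.33,0,0,0,0,-1],[2.6,0.33,0,0,0,0,-1],[2.6,0.33,0,0,0,0,-1],[2.6,0.33,0,0,0,0,-1],[1.2,0.11,0,0,0,3,-1],[0,0,0,0,0,3,-1],[0,0,0,0,0,0,-1],[0,0,0,0,0,0,-1]]}}

```text
t: 21.22
tool_pos: [532.7, -281.1, 220.6]
eef_rot: [3.142, -0.0, 1.217]
wrist_force: [-0.3, 0.3, -1.4]
grip_width: 13.5
finger_force: 30.0
```

Run:
```python
from h import *
show(); i,im=look("w7"); np.save("i7.npy",i,allow_pickle=True)
for q in finder.tip_of("reader_slot","wrist")[:2]: print(q,at_z("wrist",q["point"],100,i))
for n in ["paddle_head","paddle_mark","paddle_tip"]: print(n,finder.tip_of(n,"wrist")[:1])
p=arm.get_state()["tool_pos"]
for dz in (8,-52,-97): print(proj("wrist",p+[0,0,dz],i))
cv2.imwrite("pics/w7c.png",cv2.resize(im[80:330,160:480],None,fx=2.4,fy=2.4,interpolation=2))
```

```text
{'t': np.float64(21.225), 'joint_positions': array([ 0.509,  0.311, -0.161,  1.761,  0.056,  1.074, -0.026]), 'tool_pos': array([ 532.75 , -281.058,  220.636]), 'eef_rot': array([ 3.142, -0.   ,  1.217]), 'wrist_force': array([-0.299,  0.272, -1.374]), 'moment': array([-0.067, -0.046,  0.022]), 'grip_width': np.float64(13.549), 'finger_force': np.float64(29.999)}
{'point': [310.8, 163.8], 'score': 0.73} [ 549.10796778 -233.78579738  100.        ]
paddle_head [{'point': [310.3, 301.4], 'score': 0.84}]
paddle_mark [{'point': [313.7, 265.9], 'score': 0.56}]
paddle_tip [{'point': [311.8, 241.9], 'score': 0.9}]
[312.03883366 306.08811866]
[312.21403611 263.11296868]
[312.29645288 242.89707884]
```

View pics/w7c.png

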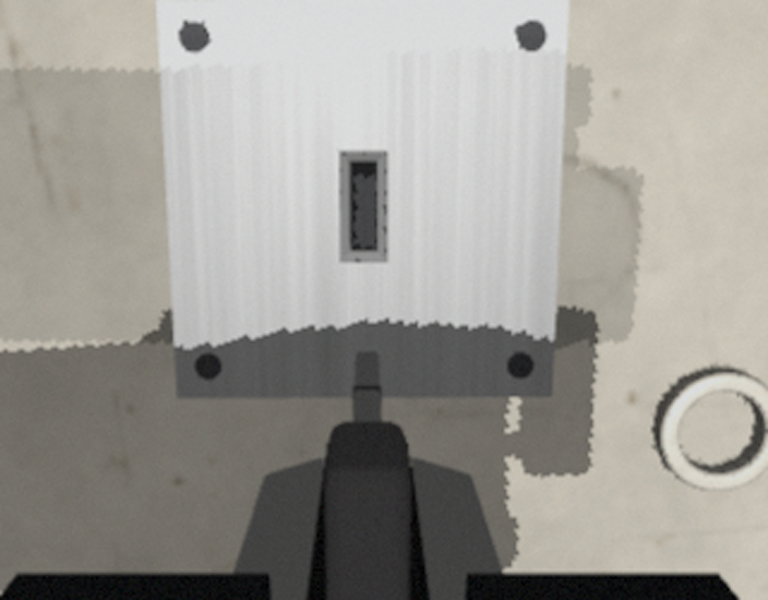

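The slot mouth centre is at about pixel (311.5,166) and is aligned with the tool within half a degree. The blade tip's far edge is at about (313,227) and the mark's far edge at about (313,241).

Run:
```python
from h import *
np.set_printoptions(precision=2,suppress=True)
i=np.load("i7.npy",allow_pickle=True).item()
print(i["cx"],i["cy"])
p=np.array([532.75,-281.06,220.64]); x=np.array([np.cos(1.217),np.sin(1.217),0]); y=np.array([x[1],-x[0],0])
for dx,dz in [(12,-52),(12,-97),(11,-97),(10,-97)]: print(dx,dz,proj("wrist",p+dx*x+[0,0,dz],i))
s=at_z("wrist",(311.5,166),100,i); d=s-p; print(s,d@x,d@y)
a,b=[at_z("wrist",(311.5,80+r/2.4),100,i)-p for r in (151,262)]; print(a@x,b@x)
t=at_z("wrist",(313.1,226.7),123.6,i)-p; print("tip edge",t@x,t@y)
m=at_z("wrist",(313.1,240.8),168.6,i)-p; print("mark edge",m@x,m@y)
```

```text
312.87507601263366 237.9828153586516
12 -52 [312.15 241.53]
12 -97 [312.24 224.58]
11 -97 [312.24 226.06]
10 -97 [312.24 227.54]
[ 549.04 -235.37  100.  ] 48.5083859834888 -0.5490629645440586
64.11655868891984 32.419227931055175
tip edge 10.557781192917439 0.5661362621377886
mark edge 12.409265304801886 0.5254578466231189
```

{"name": "jog_arm", "arguments": {"motion": [[0.5,-0.02,0,0,0,0,-1],[1.0,-0.03,0,0,0,0,-1],[1.1,-0.03,0,0,0,0,-1],[1.1,-0.03,0,0,0,0,-1],[0.8,0,0,0,0,0,-1],[0.29,0,0,0,0,0,-1],[0,0,0.5,0,0,0,-1],[0,0,0.7,0,0,0,-1],[0,0,0.5,0,0,0,-1],[0,0,0,0,0,0,-1],[0,0,0,0,0,0,-1]]}}

```text
t: 22.85
tool_pos: [548.4, -236.2, 203.7]
eef_rot: [3.142, -0.0, 1.215]
wrist_force: [0.4, 0.1, -1.2]
grip_width: 13.9
finger_force: 30.0
```

Run:
```python
from h import *
np.set_printoptions(precision=2,suppress=True)
show(); i,im=look("w8"); np.save("i8.npy",i,allow_pickle=True)
st=arm.get_state(); p=st["tool_pos"]; s=np.array([549.04,-235.37,100])
x=np.array([np.cos(1.217),np.sin(1.217),0]); y=np.array([x[1],-x[0],0])
print((s-p)@x,(s-p)@y,"slot px",proj("wrist",s,i),"mouth ends",proj("wrist",s+16*x,i),proj("wrist",s-16*x,i))
for n in ["paddle_mark","paddle_tip"]: print(n,finder.tip_of(n,"wrist")[:1])
cv2.imwrite("pics/w8c.png",cv2.resize(im[180:320,240:390],None,fx=4,fy=4,interpolation=2))
```

```text
{'t': np.float64(22.85), 'joint_positions': array([ 0.45,  0.32, -0.18,  1.79,  0.07,  1.04, -0.12]), 'tool_pos': array([ 548.38, -236.23,  203.66]), 'eef_rot': array([ 3.14, -0.  ,  1.22]), 'wrist_force': array([ 0.45,  0.15, -1.17]), 'moment': array([-0.01, -0.07,  0.03]), 'grip_width': np.float64(13.859), 'finger_force': np.float64(29.998)}
1.0034745995813015 0.2802331581642328 slot px [312.72 238.25] mouth ends [312.69 215.15] [312.74 260.72]
paddle_mark [{'point': [315.2, 263.7], 'score': 0.59}]
paddle_tip [{'point': [310.1, 243.3], 'score': 0.58}]
```

View pics/w8c.png

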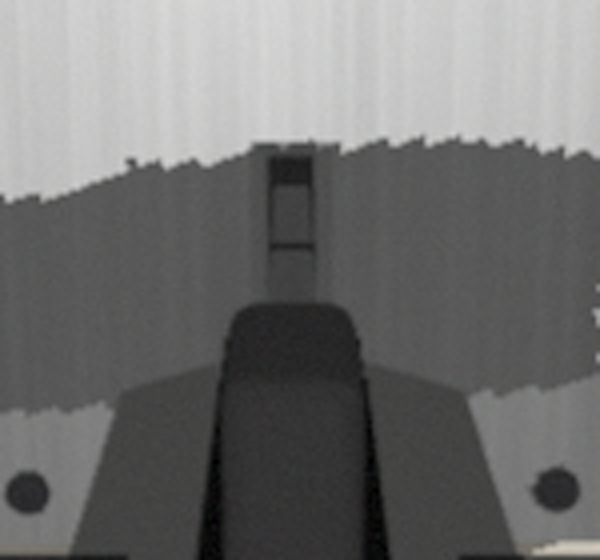

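The blade tip is centred in the slot mouth (columns 270–313 within 252–331). Inserting slowly.

{"name": "jog_arm", "arguments": {"motion": [[0,0,0.4,0,0,0,-1],[0,0,0.4,0,0,0,-1],[0,0,0.4,0,0,0,-1],[0,0,0.4,0,0,0,-1],[0,0,0,0,0,0,-1]]}}

```text
t: 23.62
tool_pos: [548.2, -235.9, 187.1]
eef_rot: [-3.141, -0.0, 1.215]
wrist_force: [-0.7, 1.1, -1.1]
grip_width: 13.6
finger_force: 30.0
```

{"name": "jog_arm", "arguments": {"motion": [[0,0,0.3,0,0,0,-1],[0,0,0.3,0,0,0,-1],[0,0,0,0,0,0,-1]]}}

```text
t: 24.0
tool_pos: [548.2, -236.0, 181.3]
eef_rot: [-3.141, -0.0, 1.215]
wrist_force: [0.5, 1.3, -0.7]
grip_width: 13.9
finger_force: 30.0
```

It went through with no resistance. Continue, stopping a little above the target.

{"name": "jog_arm", "arguments": {"motion": [[0,0,0.4,0,0,0,-1],[0,0,0.4,0,0,0,-1],[0,0,0.4,0,0,0,-1],[0,0,0.4,0,0,0,-1],[0,0,0.4,0,0,0,-1],[0,0,0.3,0,0,0,-1],[0,0,0,0,0,0,-1],[0,0,0,0,0,0,-1]]}}

```text
t: 25.0
tool_pos: [548.2, -236.1, 158.5]
eef_rot: [-3.141, -0.0, 1.215]
wrist_force: [0.7, 1.6, -2.1]
grip_width: 13.8
finger_force: 30.0
```

Run:
```python
from h import *
np.set_printoptions(precision=2,suppress=True)
show(); i,im=look("w9"); sc=optics.snapshot("scene")
p=arm.get_state()["tool_pos"]; x=np.array([np.cos(1.217),np.sin(1.217),0])
print("mark far edge pred",proj("wrist",p+12*x+[0,0,-52],i),"at z100",proj("wrist",[*(p+12*x)[:2],100],i),"mouth end",proj("wrist",[*(p+16*x)[:2],100],i))
print("scene: mark centre",proj("scene",p+[0,0,-52]),"z100",proj("scene",[p[0],p[1],100]),"z105",proj("scene",[p[0],p[1],105]))
a=cv2.resize(im[200:300,270:360],None,fx=6,fy=6,interpolation=2)
u,v=map(int,proj("scene",p+[0,0,-30])); b=sc[v-40:v+40,u-25:u+20]; print("scene crop origin",u-25,v-40)
b=cv2.resize(b,(240,427),interpolation=2); b=np.vstack([b,np.zeros((173,240,3),np.uint8)])
b=cv2.convertScaleAbs(b,alpha=1.6); cv2.imwrite("pics/c9.png",np.hstack([a,b]))
```

```text
{'t': np.float64(25.0), 'joint_positions': array([ 0.44,  0.36, -0.18,  1.83,  0.08,  0.95, -0.13]), 'tool_pos': array([ 548.19, -236.05,  158.49]), 'eef_rot': array([-3.14, -0.  ,  1.22]), 'wrist_force': array([ 0.65,  1.56, -2.06]), 'moment': array([ 0.62, -0.22, -0.05]), 'grip_width': np.float64(13.761), 'finger_force': np.float64(29.998)}
mark far edge pred [312.17 241.56] at z100 [312.19 238.69] mouth end [312.18 231.84]
scene: mark centre [324.24 222.09] z100 [324.24 224.2 ] z105 [324.24 222.59]
scene crop origin 299 174
```

View pics/c9.png

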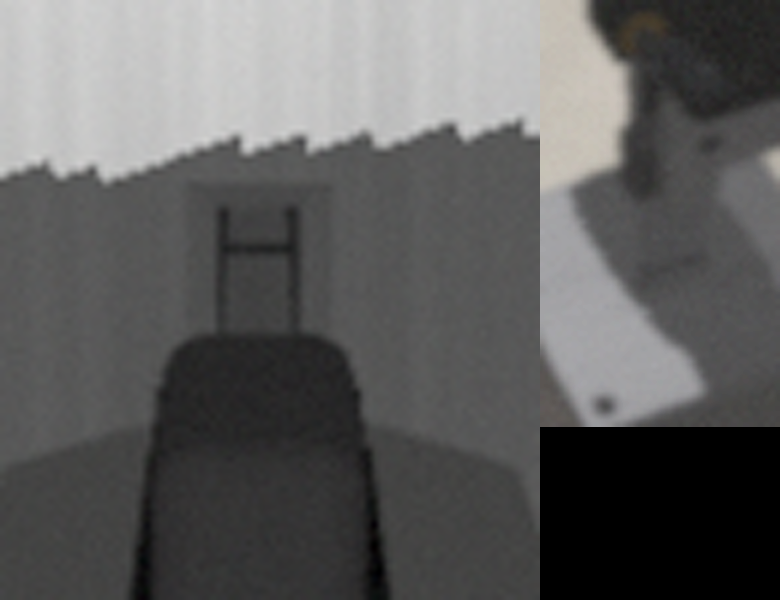

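The wrist view shows the mark line at about (313,241), still above the guard. From the commanded travel (118 mm up, 62 mm down, mark at 50 mm in the stand) it is 6 mm above the top, so I'll lower it 6 mm.

{"name": "jog_arm", "arguments": {"motion": [[0,0,0.3,0,0,0,-1],[0,0,0.3,0,0,0,-1],[0,0,0,0,0,0,-1],[0,0,0,0,0,0,-1],[0,0,0,0,0,0,-1]]}}

```text
t: 25.72
tool_pos: [548.3, -236.1, 152.5]
eef_rot: [-3.141, -0.0, 1.215]
wrist_force: [0.4, 2.0, -3.7]
grip_width: 13.7
finger_force: 30.0
```

Run:
```python
from h import *
np.set_printoptions(precision=2,suppress=True)
show(); zs=[]
for k in range(4): optics.snapshot("scene"); zs.append(arm.get_state()["tool_pos"][2])
print(zs,finder.tip_of("paddle_mark","scene")[:1],finder.tip_of("paddle_head","scene")[:1])
i,im=look("w10"); p=arm.get_state()["tool_pos"]
print(proj("scene",p+[0,0,8]),proj("scene",[p[0],p[1],100]))
x=np.array([np.cos(1.217),np.sin(1.217),0])
for z in (97,100,103): print(z,proj("wrist",[*(p+12.4*x)[:2],z],i))
for f,n in ((im,"w10"),(cv2.imread("pics/w9.png"),"w9")): print(n,f[228:254,308:318].mean((1,2)).round())
```

```text
{'t': np.float64(25.725), 'joint_positions': array([ 0.44,  0.37, -0.18,  1.84,  0.08,  0.94, -0.13]), 'tool_pos': array([ 548.27, -236.1 ,  152.54]), 'eef_rot': array([-3.14, -0.  ,  1.22]), 'wrist_force': array([ 0.4 ,  2.02, -3.74]), 'moment': array([ 0.73, -0.39,  0.05]), 'grip_width': np.float64(13.738), 'finger_force': np.float64(29.998)}
[np.float64(152.51375025592316), np.float64(152.54211462046496), np.float64(152.5667342315021), np.float64(152.5456261285836)] [{'point': [322.9, 221.1], 'score': 0.69}] [{'point': [318.7, 202.8], 'score': 0.71}]
[324.15 203.66] [324.22 224.17]
97 [312.18 239.22]
100 [312.17 240.53]
103 [312.16 241.88]
w10 [90. 90. 90. 90. 85. 78. 74. 73. 70. 66. 63. 65. 51. 37. 54. 65. 66. 64.
 65. 65. 65. 65. 66. 65. 65. 64.]
w9 [89. 89. 81. 74. 73. 72. 69. 64. 64. 64. 65. 64. 52. 37. 53. 65. 65. 66.
 65. 65. 65. 65. 66. 66. 65. 65.]
```

Checks before handing in:
- **Slip:** the mark has not moved in the gripper (row 241.0 in both pictures).
- **Height:** the dead-reckoned mark height is 100 mm, within about 1 mm.
- **Loads:** contact forces are a few newtons.

```bash
python3 -c "
from h import *
print(workorder.finish_job())"
```

```text
the job is handed in; nothing more can be done
None
```

I handed the job in at about 26 s: the stop was pressed fully down, released and turned clockwise to its end stop, and the paddle is held upright in the reader slot with its mark level with the top, worked out to about 1 mm; I viewed 11 pictures, one over the limit of 10.

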